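Unload a grooved box lid from the routing jig over the ledge into its chute

TASK

The finger groove of this sliding box lid has been routed; unload the lid from the jig. With shut fingers in the groove, press the lid gently down on its sprung bed until you feel it seat on the runners, keep it down while you slide it out flat under the two gate lips, and push it on over the ledge so that it drops into the sloping chute and slides down to its end stop, groove side up. The wood is soft and the gate is easily bent: never load the lid with more than 25 N (it must slide, not be forced), and leave the other things on the bench where they are.

Things in the scene. Friction and masses are not known exactly. Their poses are not given: they have to be found in the camera images.
- jig: Routing jig screwed to the bench: plywood box 157 mm tall, 98 mm wide, steel chute in front. Origin at bench level under the middle of the nest where the lid lies; x = outfeed, the way the lid slides out, y sideways, z up. All offsets in these notes are in this frame.
- rails (a point): Midway between the two wooden rails on top of the jig (z = 156.5 mm, above the origin). Rails 10 mm thick, x = -62 to 50 mm, inner edges at y = +-29 mm: they overlap the lid's long edges by 6 mm and leave a 58 mm slot, open to the front. A sprung bed (x = -47 to 15 mm) lifts the lid to their undersides: 2.5 N at rest, 0.25 N more per mm, 6 N at the deepest.
- gate_mid (a point): Middle of the gate in front of the nest, x = 57 mm, z nominal. Two level runners under the lid's edges run on as a sill to the ledge, all cork-faced. Gate height is set by hand, never the same and not measured: runners 4 to 15 mm below the resting lid. Press slowly (10 mm/s): on them the force climbs steeply (over 10 N per mm), so 10 to 15 N means seated. Keep 5 to 15 N while sliding.
- lips (a point): Midway between the gate's two lips (x = 51 to 65 mm with their posts, inner edges y = +-28 mm, tops up to z = 161 mm). The lips hang over the lid's way: a seated lid passes under them with 1.6 mm or more to spare, a lid pressed less deep butts against them. The fingers pass between them. Height of this point nominal, +-5.5 mm.
- lid: Flat wooden box lid 96 x 70 x 14 mm, 40 to 85 g, lying in the jig. Origin at the centre of its underside; x along its 96 mm length in the outfeed direction, z up through the grooved face. A finger groove 32 mm wide (along x), 5 mm deep, runs across its whole width, centre 27 mm behind the lid's centre; its front wall (x = -11 mm) is the shoulder to push on.
- groove (a point): Middle of the groove's floor, 9 mm above the lid's underside, 27 mm behind the lid's centre.
- ledge (a point): End of the sill, where the lid drops off: 93 mm in front of the jig's origin. Height nominal (123 mm), true sill up to 5.5 mm higher or lower. The lid lies flat until its middle is past the ledge, and tips down once the pressing finger too has reached the ledge; push on some 25 mm farther.
- chute_end (a point): Where the underside's middle of the lid comes to lie: on the floor of the steel chute, 50 mm up the slope from its end stop, 157 mm in front of the jig's origin, 45 mm above the bench; axes as the jig's. The chute is a trough 84 mm wide, 142 mm long, side walls 30 mm, sloping down 45 degrees in the outfeed direction from under the ledge (top 110 mm above the bench).
- sanding_slat: Small flat sanding slat, 18 x 66 x 8 mm, lying loose beside the jig; leave alone. Origin at the centre of its underside.
- wood_bit: Small oiled wood offcut, 17 x 30 x 16 mm, lying loose beside the chute; leave alone. Origin at the centre of its underside.
Mind the look-alikes: they are no part of the job. What is meant by the lid is not white or yellow, and is the larger of those in its own colour.

How it is judged:
By the outcome, as a careful person would: the job done as asked, in the order asked, and still so for the second after the job is handed in, with the robot touching nothing.
It also fails if it takes over 56 s, if anything falls off the work surface, if the arm or the gripper's body presses on something with over 40 N, if the wrist force passes 120 N, or if a joint passes its speed limit or range.

ROBOT

A 6-joint arm with a two-finger parallel gripper is mounted at the origin on a cart in front of the work surface, level with it; the furniture and walls round the work are solid. World frame = base frame: x ahead of the robot, y to its left, z up, the work surface at z = 0. Lengths are in m, angles in degrees, forces in N, time in s.
With the tool pointing down it reaches from about 0.4 to 0.825 m from the base axis. Payload 7 kg.
Tool frame: the origin (TCP) lies at the centre of the arm's flange, where the gripper is bolted on; the fingertips stand 178 mm ahead of it and the grasp point (between the pads) lies 159 mm ahead of it (tip_reach is the distance from the TCP to the fingertips, in m); z points along the fingers, y is the line along which they close (so a half turn about z gives the same grasp; the last joint's range is limited). The gripper opens to 88 mm and grips with 3 to 60 N. Pads are 19 mm wide; open, the fingers measure 130 mm over their backs; the gripper's body (78 mm by 193 mm) begins 47 mm behind the grasp point.
Start: joints at [80.735, 20.546, 0.682, 0, -70.136, -16.507], TCP at [0.293, 0.608, 0.405] pointing down, gripper open.
Joint ranges: [-176.03, 176.03], [-82.01, 121.73], [-58.28, 71.71], [-173.87, 95.51], [-174.79, -0.11], [-173.66, 173.66]. Speed limits (degrees/s): [136.94, 136.94, 172.46, 180, 180, 180].

INTERFACE

Orientations are given as [roll, pitch, yaw] about the fixed x, y, z axes, in that order (R = Rz(yaw) Ry(pitch) Rx(roll)).
In Python, from plant import * gives the robot as it stands.
- The arm moves only by the shell command python3 -m handwheel 'ROWS'. ROWS is JSON, a list of rows, each a list of 7 numbers: the opening, from -1 (shut) to 1 (fully open), then the shift along the tool's x, y, z as a fraction of full scale, then the turn, a rotation vector about the tool's x, y, z as a fraction of full scale. A call has 1 to 5 rows; each row shifts and turns the commanded pose from where the row before left it, along the tool's axes as they then stand; what a row does not reach is not made up. Full scale, the value 1, is 0.025 m for a shift and 6 degrees for a turn. A row lasts 1/8 s, in which the tool goes at most 62.5 mm and 10.7 degrees, less where a joint would pass 70% of its speed; a pose out of reach is approached as far as the arm can. A call with a number of a shift or a turn outside -1 to 1 is refused whole. A call with a gripper value outside its range is refused whole. The fingers move at their own pace and stop on an object; the grip force is fixed at half the most. Time passes only in rows, so rows that do not move let the fingers close. It gives the time, the measured TCP pose, the force, the opening and the grip force at its end, in the units of the state.
- get_obs(): the state, without advancing time (a new reading comes with each control period).
- snapshot(name): name is "side" or "top" or "wrist"; returns a dict with "color" (420x560x3 uint8, red, green, blue), "fx", "fy", "cx", "cy" (pixels), "k1" (the pictures are not rectified: a ray, as slopes to the right and down, at radius r is drawn at 1 + k1 r^2 times it, then the intrinsics apply), "R" (3x3) and "t" (3): a world point X has camera coordinates R X + t; the wrist camera has in their place "tool_from_camera" (4x4, takes a point from camera to tool coordinates, whose origin is the TCP and whose axes are the flange's). Camera axes: x right, y down, z forward; pixel columns grow to the right and rows downward; lengths in m; the calibration is good to about 2 mm. A picture is of the moment at which its call begins: read the wrist's pose just before it. There is no depth.
- close_job(): hands the job in; it is judged then, once.
The state is a dict: "clock": time; "joint_pos": joint angles; "qvel": joint speeds; "tau": joint torques, N m; "tool_pos": TCP position; "orientation": TCP orientation; "force": force on the tool from outside, world axes, zero at the start; "moment": the same for the moment, N m; "opening": finger opening in m; "gripper_force": force on a finger pad.
Only numpy, scipy, OpenCV 4.12 (cv2) and the standard library are available. Lean on these libraries where they do the work, as an engineer would, in place of code of your own. Each camera call takes 0.05 s, during which the arm holds its last target. There are 200 camera calls.

## Working session

There is one attempt and no reset: what is moved stays moved. The work goes in short steps, Python scripts to look and compute and a shell command to move; the robot and the scene stay as the last step left them, time stands still between calls to the robot, and variables do not carry over. Pictures are saved under pics/ and viewed, at most 10 in all, crops included, and the job is handed in when it is done.

```bash
mkdir -p pics; ls; python3 - <<'E'
from plant import *
import cv2
o=get_obs(); print(o)
for n in ["side","top"]:
    s=snapshot(n); cv2.imwrite(f"pics/{n}0.png",s["color"][:,:,::-1]); print(n,s["fx"],s["cx"],s["cy"],s["k1"],s["R"],s["t"])
E
```

```text
pics
{'clock': 0.0, 'joint_pos': array([ 8.07345730e+01,  2.05900854e+01,  6.32443557e-01, -1.74270543e-02,
       -7.01360824e+01, -1.65046167e+01]), 'qvel': array([ 0.09563093, -0.06300365,  0.03862651, -0.01416522,  0.10152035,
       -0.00177891]), 'tau': array([-3.52921438e-05, -5.82721317e+01,  2.93046409e+01,  6.99689627e+00,
        6.71296104e-03, -1.71416482e-04]), 'tool_pos': array([0.29341063, 0.60766879, 0.40373605]), 'orientation': array([ 1.79905483e+02, -1.09210586e-02, -2.57759696e+01]), 'force': array([0.28397698, 0.06502148, 0.11942214]), 'moment': array([-0.02828177, -0.01635139, -0.0261841 ]), 'gripper_force': 0.0, 'opening': 0.08770018862614946}
side 414.442897348203 277.9244416408415 210.35848175050376 -0.12143739963014344 [[ 0.81441318 -0.57969686  0.02612891]
 [-0.20870621 -0.33463038 -0.91894734]
 [ 0.54145442  0.74294956 -0.39351373]] [-0.46714406  0.1911532   0.79526337]
top 421.3108962956664 280.7320346813284 210.00764275763848 -0.00141824720940018 [[ 0.07211266 -0.99737432  0.0066509 ]
 [-0.97513309 -0.07190247 -0.2096318 ]
 [ 0.20955959  0.00863159 -0.97775778]] [-0.04782911  0.52211739  1.09480372]
```

View pics/top0.png

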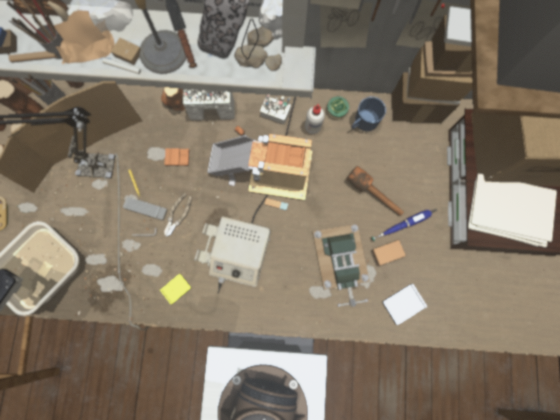

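View pics/side0.png

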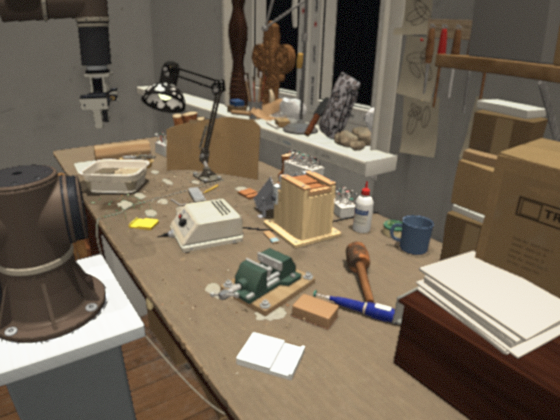

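The top view shows the jig around pixels (250–312, 135–197), with the orange lid at about (283,155) and the grey chute to the left at (232,157). So outfeed is roughly world +y. The side view shows the jig at (305,205). Next I'll zoom in and measure.

```bash
cat > h.py <<'E'
import numpy as np, cv2
from scipy.spatial.transform import Rotation as Ro
from plant import *
def cam(n):
    o=get_obs(); s=snapshot(n)
    if n=="wrist":
        T=np.eye(4); T[:3,:3]=Ro.from_euler('xyz',o['orientation'],degrees=True).as_matrix(); T[:3,3]=o['tool_pos']
        M=np.linalg.inv(T@np.array(s["tool_from_camera"])); s["R"],s["t"]=M[:3,:3],M[:3,3]
    s["R"]=np.array(s["R"]);s["t"]=np.array(s["t"]); return s
def ray(s,u,v):
    d=np.array([(u-s["cx"])/s["fx"],(v-s["cy"])/s["fy"]]); p=d.copy()
    for _ in range(20): p=d/(1+s["k1"]*(p@p))
    return -s["R"].T@s["t"], s["R"].T@np.array([p[0],p[1],1])
def onz(s,u,v,z):
    c,d=ray(s,u,v); return c+d*(z-c[2])/d[2]
def proj(s,X):
    c=s["R"]@np.asarray(X)+s["t"]; p=c[:2]/c[2]; p=p*(1+s["k1"]*(p@p)); return p*[s["fx"],s["fy"]]+[s["cx"],s["cy"]]
E
python3 - <<'E'
from h import *
s=cam("top")
im=s["color"][:,:,::-1]
c=cv2.resize(im[120:210,195:325],None,fx=6,fy=6,interpolation=cv2.INTER_CUBIC)
cv2.imwrite("pics/topc.png",c)
print(onz(s,283,155,.15), onz(s,295,157,.15))
E
```

```text
[ 0.64876926 -0.00589817  0.15      ] [ 0.64567031 -0.03704942  0.15      ]
```

View pics/topc.png

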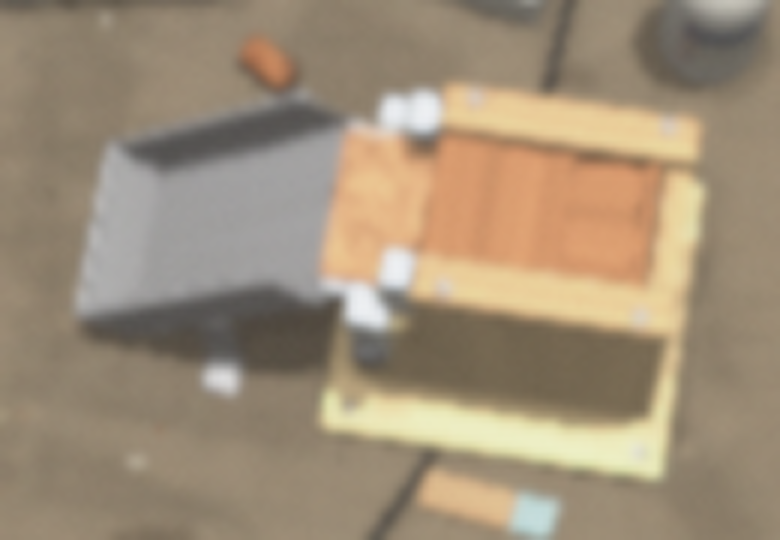

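The zoomed top view shows the lid in the slot between the two rails, with the groove toward the right (about 575–650, 150–280). The white gate lips are at about (410,110) and (395,270), and the chute is on the left. The outfeed heading is about 86.5° in world axes. A tool yaw of about −93.5° keeps joint 6 near 0. I'll go over the jig and look with the wrist camera.

```bash
cat > plan.py <<'E'
import sys
from h import *
# plan.py x y z yaw n : suggested rows
x,y,z,yaw,n=map(float,sys.argv[1:6]); n=int(n)
o=get_obs(); p=o['tool_pos']; R=Ro.from_euler('xyz',o['orientation'],degrees=True)
D=(np.array([x,y,z])-p)/n
Rt=Ro.from_euler('xyz',[180,0,yaw],degrees=True); rv=(R.inv()*Rt).as_rotvec(degrees=True)
print("total turn/6:",np.round(rv/6,2), "dist/25", np.round(np.linalg.norm(D)*n/.025,2))
for k in range(n):
    Rk=R*Ro.from_rotvec(rv*min(1,k*1.0/n),degrees=True)
    print(np.round(Rk.inv().apply(D)/.025,2))
E
python3 -c "
from plant import *
s=snapshot('wrist');print(s['tool_from_camera'],s['fx'])"
python3 plan.py 0.645 0.06 0.405 -93.5 27
```

```text
[[ 4.66236547e-04 -9.68212335e-01 -2.50129280e-01  6.70909770e-02]
 [ 9.99999720e-01  5.97727486e-04 -4.49730268e-04 -1.13157053e-03]
 [ 5.84943538e-04 -2.50129000e-01  9.68212343e-01  2.01607391e-02]
 [ 0.00000000e+00  0.00000000e+00  0.00000000e+00  1.00000000e+00]] 321.94481204636503
total turn/6: [ 1.000e-02 -1.000e-02  1.129e+01] dist/25 26.03
[ 0.82  0.5  -0.  ]
[ 0.84  0.47 -0.  ]
[ 0.86  0.43 -0.  ]
[ 0.88  0.39 -0.  ]
[ 0.9   0.35 -0.  ]
[ 0.91  0.31 -0.  ]
[ 0.92  0.27 -0.  ]
[ 0.94  0.23 -0.  ]
[ 0.95  0.19 -0.  ]
[ 0.95  0.15 -0.  ]
[ 0.96  0.11 -0.  ]
[ 0.96  0.07 -0.  ]
[ 0.96  0.02 -0.  ]
[ 0.96 -0.02 -0.  ]
[ 0.96 -0.06 -0.  ]
[ 0.96 -0.1  -0.  ]
[ 0.95 -0.14 -0.  ]
[ 0.95 -0.19 -0.  ]
[ 0.94 -0.23 -0.  ]
[ 0.93 -0.27 -0.  ]
[ 0.91 -0.31 -0.  ]
[ 0.9  -0.35 -0.  ]
[ 0.88 -0.39 -0.  ]
[ 0.87 -0.43 -0.  ]
[ 0.85 -0.46 -0.  ]
[ 0.82 -0.5  -0.  ]
[ 0.8  -0.53 -0.  ]
```

```bash
python3 -m handwheel '[[1,0.82,0.5,0,0,0,0.42],[1,0.84,0.47,0,0,0,0.42],[1,0.86,0.43,0,0,0,0.42],[1,0.88,0.39,0,0,0,0.42],[1,0.9,0.35,0,0,0,0.42]]'
python3 -m handwheel '[[1,0.91,0.31,0,0,0,0.42],[1,0.92,0.27,0,0,0,0.42],[1,0.94,0.23,0,0,0,0.42],[1,0.95,0.19,0,0,0,0.42],[1,0.95,0.15,0,0,0,0.42]]'
python3 -m handwheel '[[1,0.96,0.11,0,0,0,0.42],[1,0.96,0.07,0,0,0,0.42],[1,0.96,0.02,0,0,0,0.42],[1,0.96,-0.02,0,0,0,0.42],[1,0.96,-0.06,0,0,0,0.42]]'
python3 -m handwheel '[[1,0.96,-0.1,0,0,0,0.42],[1,0.95,-0.14,0,0,0,0.42],[1,0.95,-0.19,0,0,0,0.42],[1,0.94,-0.23,0,0,0,0.42],[1,0.93,-0.27,0,0,0,0.42]]'
python3 plan.py 0.645 0.02 0.405 -93.5 8
```

```text
clock: 0.82
tool_pos: [0.3595, 0.5049, 0.4049]
orientation: [-180.0, 0.0, -38.6]
force: [-0.1, -0.9, -0.1]
opening: 0.0875
gripper_force: 0.0
clock: 1.45
tool_pos: [0.4245, 0.4039, 0.4047]
orientation: [-180.0, 0.0, -51.1]
force: [0.5, -0.2, -0.2]
opening: 0.0877
gripper_force: 0.0
clock: 2.08
tool_pos: [0.4891, 0.3025, 0.4046]
orientation: [-180.0, -0.0, -63.7]
force: [0.1, -0.2, 0.2]
opening: 0.0878
gripper_force: 0.0
clock: 2.7
tool_pos: [0.5539, 0.2006, 0.4047]
orientation: [-180.0, 0.0, -76.3]
force: [-0.0, 0.6, 0.3]
opening: 0.0878
gripper_force: 0.0
total turn/6: [-0.    0.    2.86] dist/25 8.09
[ 0.99 -0.23 -0.  ]
[ 0.98 -0.27 -0.  ]
[ 0.97 -0.3  -0.  ]
[ 0.95 -0.34 -0.  ]
[ 0.94 -0.37 -0.  ]
[ 0.93 -0.41 -0.  ]
[ 0.91 -0.44 -0.  ]
[ 0.89 -0.48 -0.  ]
```

```bash
python3 -m handwheel '[[1,0.99,-0.23,0,0,0,0.36],[1,0.98,-0.27,0,0,0,0.36],[1,0.97,-0.3,0,0,0,0.36],[1,0.95,-0.34,0,0,0,0.36],[1,0.94,-0.37,0,0,0,0.36]]'
python3 -m handwheel '[[1,0.93,-0.41,0,0,0,0.36],[1,0.91,-0.44,0,0,0,0.36],[1,0.89,-0.48,0,0,0,0.36],[1,0,0,0,0,0,0],[1,0,0,0,0,0,0]]'
python3 - <<'E'
from h import *
import pickle
s=cam("wrist"); pickle.dump(s,open("w1.pkl","wb"))
cv2.imwrite("pics/w1.png",s["color"][:,:,::-1])
E
```

```text
clock: 3.32
tool_pos: [0.611, 0.0875, 0.4046]
orientation: [180.0, -0.0, -87.1]
force: [0.1, -0.2, 0.7]
opening: 0.0875
gripper_force: 0.0
clock: 3.95
tool_pos: [0.6447, 0.0209, 0.4045]
orientation: [180.0, 0.0, -93.5]
force: [0.4, 1.5, 0.3]
opening: 0.0874
gripper_force: 0.0
```

View pics/w1.png

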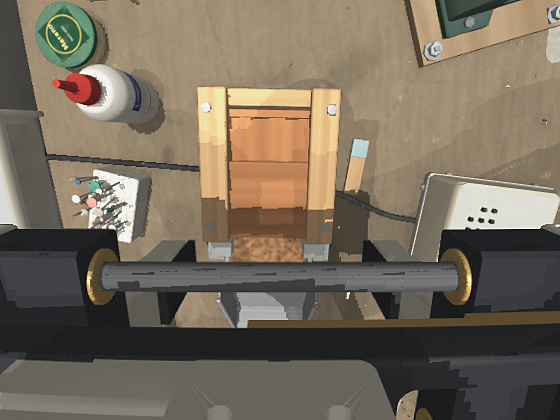

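The wrist picture shows the rails (inner edges at u≈230 and u≈311, from v≈88 to 240). Between them is the lid, with the groove roughly v=118–162, and the lips lie near v≈250. I'll zoom in and print the profiles.

```bash
python3 - <<'E'
import pickle
from h import *
s=pickle.load(open("w1.pkl","rb")); im=s["color"][:,:,::-1]
c=cv2.resize(im[80:270,185:355],None,fx=3.1,fy=3.1,interpolation=cv2.INTER_CUBIC); cv2.imwrite("pics/w1c.png",c)
print(s["cx"],s["cy"],s["k1"])
for u in (250,270,290): print(u,[(v,int(im[v,u,2]),int(im[v,u,0])) for v in range(100,242,2)])
for v in (130,175,190): print(v,[(u,int(im[v,u,1])) for u in list(range(194,238))+list(range(304,345))])
E
```

```text
278.6827442367163 209.06479241420132 -0.04835452342264194
250 [(100, 242, 160), (102, 242, 159), (104, 250, 168), (106, 99, 57), (108, 78, 58), (110, 250, 122), (112, 237, 115), (114, 237, 117), (116, 209, 94), (118, 192, 86), (120, 231, 109), (122, 239, 116), (124, 239, 118), (126, 218, 102), (128, 220, 101), (130, 219, 100), (132, 218, 100), (134, 218, 102), (136, 219, 102), (138, 220, 104), (140, 218, 101), (142, 218, 102), (144, 219, 102), (146, 218, 100), (148, 218, 101), (150, 218, 100), (152, 217, 102), (154, 217, 100), (156, 218, 101), (158, 218, 101), (160, 198, 91), (162, 188, 88), (164, 195, 90), (166, 192, 89), (168, 191, 88), (170, 189, 88), (172, 189, 85), (174, 185, 87), (176, 184, 86), (178, 190, 88), (180, 199, 91), (182, 202, 93), (184, 203, 93), (186, 204, 93), (188, 197, 91), (190, 195, 91), (192, 193, 89), (194, 197, 91), (196, 197, 91), (198, 195, 91), (200, 190, 89), (202, 187, 89), (204, 182, 85), (206, 183, 87), (208, 85, 43), (210, 96, 47), (212, 99, 51), (214, 101, 50), (216, 103, 53), (218, 103, 50), (220, 102, 50), (222, 100, 49), (224, 99, 49), (226, 99,
[... 4810 characters left out ...]
, (220, 191), (221, 186), (222, 188), (223, 187), (224, 189), (225, 173), (226, 159), (227, 109), (228, 69), (229, 88), (230, 101), (231, 99), (232, 128), (233, 134), (234, 133), (235, 132), (236, 131), (237, 133), (304, 133), (305, 134), (306, 141), (307, 69), (308, 133), (309, 166), (310, 181), (311, 183), (312, 182), (313, 181), (314, 182), (315, 183), (316, 187), (317, 182), (318, 179), (319, 177), (320, 173), (321, 169), (322, 170), (323, 170), (324, 171), (325, 170), (326, 176), (327, 186), (328, 189), (329, 186), (330, 186), (331, 185), (332, 187), (333, 175), (334, 167), (335, 59), (336, 33), (337, 99), (338, 103), (339, 99), (340, 107), (341, 106), (342, 100), (343, 73), (344, 126)]
```

View pics/w1c.png

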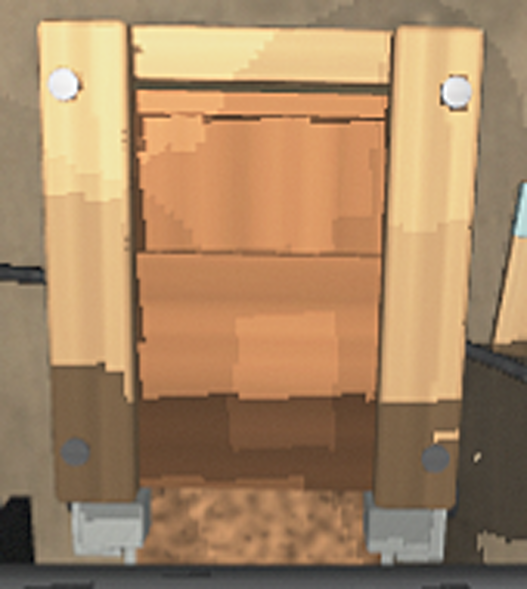

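The crop shows these points:
- Rail inner corners at crop (130,22), (136,498), (394,27) and (376,500)
- Groove shoulder edge at crop v≈253
- Groove rear edge at crop v≈118
- Lid rear edge at crop v≈88
- Lips at about (110,525) and (405,525)

```bash
python3 - <<'E'
import pickle
from h import *
s=pickle.load(open("w1.pkl","rb"))
P=lambda c,z: onz(s,185+(c[0]-1)/3.1,80+(c[1]-1)/3.1,z)
lr,lf,rr,rf=[P(c,.1565)[:2] for c in [(130,22),(136,498),(394,27),(376,500)]]
L=np.linalg.norm
print("lens",L(lf-lr),L(rf-rr),"widths",L(lr-rr),L(lf-rf))
rear,front=(lr+rr)/2,(lf+rf)/2
d=front-rear; yaw=np.degrees(np.arctan2(d[1],d[0])); ux=d/L(d); uy=np.array([-ux[1],ux[0]])
O=(rear+front)/2+ux*.006
for a,b in((lr,lf),(rr,rf),(lr,rr),(lf,rf)): e=b-a; print(np.degrees(np.arctan2(e[1],e[0])))
print("yaw",yaw,"O",O)
for nm,c in dict(shL=(140,253),shR=(378,254),grL=(140,118),grR=(385,120),lidrear=(260,90),lidrL=(140,90),lidfront=(255,485)).items():
    q=P(c,.1465)[:2]-O; print(nm,q@ux*1e3,q@uy*1e3)
# cross-check in top view: outer rail corners at z=.1565
t=cam("top")
for x,y in((.05,.029),(-.062,.029),(.05,-.029),(-.062,-.029)):
    print(proj(t,[*(O+ux*x+uy*y),.1565])*6-np.array([195,120])*6)
print(get_obs()['tool_pos'])
E
```

```text
lens 0.1089785015272194 0.1083720725501666 widths 0.057123166731735425 0.0581327504898496
85.08852394142451
85.61869922594877
175.4324208528005
176.02875925212172
yaw 85.352871958427 O [ 0.65091707 -0.01037002]
shL -9.331023560144816 -28.560824001139085
shR -10.220941843161922 27.949165421873843
grL -40.37573622789484 -28.114130995044256
grR -41.039785127732415 28.318439656404838
lidrear -47.0862541422392 -0.5529353407295977
lidrL -46.59793384898288 -28.032596827449087
lidfront 48.25544308442265 -0.5819120568312229
[412.30758031 247.56419052]
[673.40300606 286.6295331 ]
[434.06821589 120.32922398]
[692.30419961 158.62125489]
[0.64466037 0.02155534 0.40470664]
```

The points agree to about 2 mm:

| Quantity | Measured | Nominal |
|---|---|---|
| Slot width | 57–58 mm | 58 mm |
| Lid rear edge | x = −47 mm | −48 mm |
| Lid front edge | x = +48 mm | +48 mm |
| Shoulder | x ≈ −10 mm | −11 mm |

The jig yaw is 85.35°. Next I'll put the shut fingers over the groove at jig x = −26 mm.

```bash
cat > jig.py <<'E'
from h import *
O=np.array([.6509,-.0104]); a=np.radians(85.35); ux=np.array([np.cos(a),np.sin(a)]); uy=np.array([-ux[1],ux[0]])
def rep():
    o=get_obs(); q=o['tool_pos'][:2]-O
    print("jig x,y mm",np.round([q@ux*1e3,q@uy*1e3],2),"tip z",round((o['tool_pos'][2]-.178)*1e3,2),"F jig",np.round([o['force'][:2]@ux,o['force'][:2]@uy,o['force'][2]],1),"rpy",np.round(o['orientation'],2))
if __name__=="__main__": rep()
E
python3 -c "
from jig import *
print(O-.026*ux)"
python3 plan.py $(python3 -c "
from jig import *
p=O-.026*ux;print(p[0],p[1])") 0.34 -94.65 4; python3 jig.py
```

```text
[ 0.64879221 -0.03631442]
total turn/6: [0.  0.  0.2] dist/25 3.48
[ 0.58 -0.08  0.65]
[ 0.57 -0.08  0.65]
[ 0.57 -0.08  0.65]
[ 0.57 -0.09  0.65]
jig x,y mm [31.34  8.81] tip z 226.71 F jig [0.4 0.4 0. ] rpy [ 1.800e+02  1.000e-02 -9.343e+01]
```

```bash
python3 -m handwheel '[[-1,0.76,-0.11,0,0,0,0.2],[-1,0.77,-0.12,0,0,0,0],[-1,0.77,-0.12,0,0,0,0],[-1,0,0,0.5,0,0,0],[-1,0,0,0.7,0,0,0]]'
python3 -m handwheel '[[-1,0,0,0.7,0,0,0],[-1,0,0,0.6,0,0,0],[-1,0,0,0,0,0,0],[-1,0,0,0,0,0,0]]'
python3 jig.py
python3 - <<'E'
from h import *
s=cam("wrist"); cv2.imwrite("pics/w2.png",s["color"][:,:,::-1])
E
```

```text
clock: 4.68
tool_pos: [0.6493, -0.0372, 0.3738]
orientation: [-180.0, 0.0, -94.7]
force: [-0.1, 0.8, -0.2]
opening: 0.0433
gripper_force: 0.0
clock: 5.18
tool_pos: [0.6496, -0.0365, 0.3425]
orientation: [-180.0, -0.0, -94.6]
force: [0.9, -0.4, -0.2]
opening: 0.0036
gripper_force: 0.0
jig x,y mm [-26.09  -0.85] tip z 164.54 F jig [-0.3 -0.9 -0.2] rpy [-1.7997e+02 -1.0000e-02 -9.4630e+01]
```

View pics/w2.png

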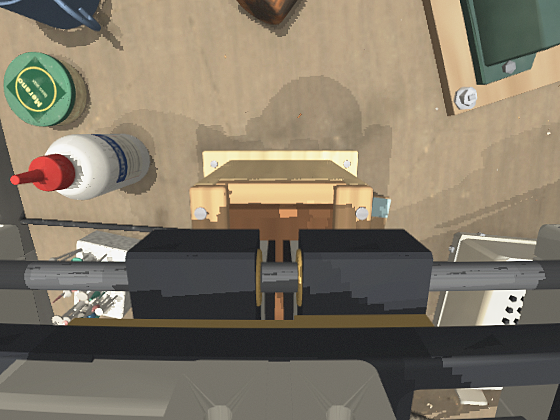

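The wrist view shows the shut fingers (centred at u≈280) in the middle of the slot (u≈228–336). I'll go down toward the groove floor, nominally z = 141.5 mm.

```bash
python3 -m handwheel '[[-1,0,0,0.35,0,0,0],[-1,0,0,0.3,0,0,0],[-1,0,0,0.05,0,0,0],[-1,0,0,0.05,0,0,0],[-1,0,0,0,0,0,0]]'
python3 jig.py
python3 -m handwheel '[[-1,0,0,0.05,0,0,0],[-1,0,0,0.05,0,0,0]]';python3 jig.py
python3 -m handwheel '[[-1,0,0,0.05,0,0,0],[-1,0,0,0.05,0,0,0]]';python3 jig.py
```

```text
clock: 5.85
tool_pos: [0.6494, -0.0367, 0.3235]
orientation: [-180.0, -0.0, -94.6]
force: [0.2, -0.5, -0.1]
opening: 0.0002
gripper_force: 0.0
jig x,y mm [-26.29  -0.64] tip z 145.47 F jig [-0.4 -0.3 -0.1] rpy [-179.99   -0.    -94.65]
clock: 6.1
tool_pos: [0.6493, -0.0367, 0.321]
orientation: [-180.0, 0.0, -94.7]
force: [-0.1, -0.7, 0.2]
opening: 0.0001
gripper_force: 0.0
jig x,y mm [-26.33  -0.58] tip z 142.99 F jig [-0.7 -0.   0.2] rpy [-1.7999e+02  1.0000e-02 -9.4650e+01]
clock: 6.35
tool_pos: [0.6494, -0.0367, 0.3186]
orientation: [-180.0, -0.0, -94.6]
force: [-0.7, 0.7, 2.1]
opening: 0.0004
gripper_force: 1.3
jig x,y mm [-26.32  -0.59] tip z 140.64 F jig [0.7 0.8 2.1] rpy [-179.99   -0.    -94.65]
```

Contact is at about 141 mm, as predicted. I'll press on slowly.

```bash
for i in 1; do python3 -m handwheel '[[-1,0,0,0.05,0,0,0],[-1,0,0,0.04,0,0,0]]' | grep force;python3 jig.py
python3 -m handwheel '[[-1,0,0,0.04,0,0,0]]'| grep force;python3 jig.py
python3 -m handwheel '[[-1,0,0,0.04,0,0,0]]'| grep force;python3 jig.py; done
```

```text
force: [-1.3, 0.3, 3.1]
gripper_force: 1.6
jig x,y mm [-26.33  -0.58] tip z 138.27 F jig [0.2 1.3 3.1] rpy [-179.99   -0.    -94.65]
force: [-0.9, 0.2, 3.3]
gripper_force: 1.7
jig x,y mm [-26.33  -0.59] tip z 137.23 F jig [0.1 0.9 3.3] rpy [-179.99   -0.    -94.65]
force: [-1.8, -0.1, 3.9]
gripper_force: 1.9
jig x,y mm [-26.29  -0.6 ] tip z 136.22 F jig [-0.2  1.8  3.9] rpy [-179.99    0.    -94.65]
```

```bash
cat > chk.py <<'E'
import sys
from jig import *
rep()
sys.exit(np.linalg.norm(get_obs()['force'])>float(sys.argv[1]))
E
python3 -m handwheel '[[-1,0,0,0.03,0,0,0]]' >/dev/null && python3 chk.py 6.8 &&
python3 -m handwheel '[[-1,0,0,0.03,0,0,0]]' >/dev/null && python3 chk.py 6.8 &&
python3 -m handwheel '[[-1,0,0,0.03,0,0,0]]' >/dev/null && python3 chk.py 6.8 &&
python3 -m handwheel '[[-1,0,0,0.03,0,0,0]]' >/dev/null && python3 chk.py 6.8 &&
python3 -m handwheel '[[-1,0,0,0.03,0,0,0]]' >/dev/null && python3 chk.py 6.8 &&
python3 -m handwheel '[[-1,0,0,0.03,0,0,0]]' >/dev/null && python3 chk.py 6.8 &&
python3 -m handwheel '[[-1,0,0,0.03,0,0,0]]' >/dev/null && python3 chk.py 6.8 &&
python3 -m handwheel '[[-1,0,0,0.03,0,0,0]]' >/dev/null && python3 chk.py 6.8 &&
python3 -m handwheel '[[-1,0,0,0.03,0,0,0]]' >/dev/null && python3 chk.py 6.8 &&
python3 -m handwheel '[[-1,0,0,0.03,0,0,0]]' >/dev/null && python3 chk.py 6.8
```

```text
jig x,y mm [-26.31  -0.6 ] tip z 135.44 F jig [-0.1  2.2  4.1] rpy [-180.     -0.    -94.65]False
```

```bash
sed -i 's/sys.exit(\(.*\))$/sys.exit(int(\1))/' chk.py
python3 -m handwheel '[[-1,0,0,0.03,0,0,0]]' >/dev/null && python3 chk.py 6.8 &&
python3 -m handwheel '[[-1,0,0,0.03,0,0,0]]' >/dev/null && python3 chk.py 6.8 &&
python3 -m handwheel '[[-1,0,0,0.03,0,0,0]]' >/dev/null && python3 chk.py 6.8 &&
python3 -m handwheel '[[-1,0,0,0.03,0,0,0]]' >/dev/null && python3 chk.py 6.8 &&
python3 -m handwheel '[[-1,0,0,0.03,0,0,0]]' >/dev/null && python3 chk.py 6.8 &&
python3 -m handwheel '[[-1,0,0,0.03,0,0,0]]' >/dev/null && python3 chk.py 6.8 &&
python3 -m handwheel '[[-1,0,0,0.03,0,0,0]]' >/dev/null && python3 chk.py 6.8 &&
python3 -m handwheel '[[-1,0,0,0.03,0,0,0]]' >/dev/null && python3 chk.py 6.8 &&
python3 -m handwheel '[[-1,0,0,0.03,0,0,0]]' >/dev/null && python3 chk.py 6.8 &&
python3 -m handwheel '[[-1,0,0,0.03,0,0,0]]' >/dev/null && python3 chk.py 6.8
```

```text
jig x,y mm [-26.32  -0.63] tip z 134.69 F jig [0.  1.9 3. ] rpy [-179.99   -0.    -94.65]
jig x,y mm [-26.29  -0.6 ] tip z 133.94 F jig [0.3 1.7 3.7] rpy [-180.     -0.    -94.65]
jig x,y mm [-26.32  -0.6 ] tip z 133.19 F jig [0.3 1.1 5. ] rpy [-179.99   -0.    -94.65]
jig x,y mm [-26.33  -0.6 ] tip z 132.44 F jig [0.4 1.  3.8] rpy [-179.99    0.    -94.65]
jig x,y mm [-26.34  -0.62] tip z 131.69 F jig [0.2 2.3 5. ] rpy [-179.99   -0.    -94.65]
jig x,y mm [-26.31  -0.61] tip z 130.93 F jig [0.1 1.1 4.5] rpy [-179.99    0.    -94.65]
jig x,y mm [-26.31  -0.62] tip z 130.18 F jig [0.5 1.1 5.1] rpy [-180.      0.    -94.65]
jig x,y mm [-26.3   -0.62] tip z 129.66 F jig [1.6 3.4 9.1] rpy [-1.7999e+02 -1.0000e-02 -9.4640e+01]
```

The force climbed to about 9 N at 129.7 mm, so the lid is reaching the runners. I'll add a little to confirm it is seated.

```bash
python3 -m handwheel '[[-1,0,0,0.01,0,0,0]]' >/dev/null; python3 chk.py 9.5 &&
python3 -m handwheel '[[-1,0,0,0.01,0,0,0]]' >/dev/null && python3 chk.py 6.8; python3 -m handwheel '[[-1,0,0,0,0,0,0]]' >/dev/null;python3 jig.py
```

```text
jig x,y mm [-26.31  -0.59] tip z 129.71 F jig [0.1 3.2 9.3] rpy [-1.7998e+02 -1.0000e-02 -9.4640e+01]
jig x,y mm [-26.3   -0.57] tip z 129.75 F jig [0.6 2.4 8.1] rpy [-179.98   -0.    -94.64]
```

```bash
python3 -m handwheel '[[-1,0,0,0.02,0,0,0]]' >/dev/null; python3 jig.py;python3 -m handwheel '[[-1,0,0,0,0,0,0]]' >/dev/null;python3 jig.py
```

```text
jig x,y mm [-26.29  -0.57] tip z 129.51 F jig [ 1.3  5.1 12.2] rpy [-1.7997e+02 -1.0000e-02 -9.4640e+01]
jig x,y mm [-26.3   -0.54] tip z 129.6 F jig [ 1.8  4.7 10.8] rpy [-1.7997e+02 -1.0000e-02 -9.4630e+01]
```

The lid is seated at 11–12 N with the groove floor at 129.6 mm, so the sill is at about 120.6 mm, which is within range. Now I'll slide, starting gently and easing the small side force.

```bash
python3 -m handwheel '[[-1,-0.06,0.02,0,0,0,0],[-1,-0.08,0,0,0,0,0]]' >/dev/null; python3 chk.py 18 &&
python3 -m handwheel '[[-1,-0.08,0,0,0,0,0]]' >/dev/null; python3 chk.py 18 &&
python3 -m handwheel '[[-1,-0.08,0,0,0,0,0]]' >/dev/null; python3 chk.py 18 
```

```text
jig x,y mm [-23.6   -0.59] tip z 129.77 F jig [-5.   0.1  8.1] rpy [-1.799e+02 -8.000e-02 -9.464e+01]
jig x,y mm [-21.61  -0.68] tip z 129.75 F jig [-4.9  0.3  7.8] rpy [-1.7989e+02 -8.0000e-02 -9.4640e+01]
jig x,y mm [-19.62  -0.72] tip z 129.77 F jig [-5.  -0.6  7.7] rpy [-1.7988e+02 -8.0000e-02 -9.4640e+01]
```

```bash
python3 -m handwheel '[[-1,-0.06,0,0.02,0,0,0]]' >/dev/null; python3 chk.py 17 &&
python3 -m handwheel '[[-1,-0.06,0,0,0,0,0]]' >/dev/null && python3 chk.py 17 &&
python3 -m handwheel '[[-1,-0.06,0,0,0,0,0]]' >/dev/null && python3 chk.py 17 &&
python3 -m handwheel '[[-1,-0.06,0,0,0,0,0]]' >/dev/null && python3 chk.py 17 &&
python3 -m handwheel '[[-1,-0.06,0,0,0,0,0]]' >/dev/null && python3 chk.py 17 &&
python3 -m handwheel '[[-1,-0.06,0,0,0,0,0]]' >/dev/null && python3 chk.py 17
```

```text
jig x,y mm [-18.28  -0.8 ] tip z 129.59 F jig [-6.8  0.8 10.9] rpy [-1.7987e+02 -1.0000e-01 -9.4630e+01]
jig x,y mm [-16.83  -0.83] tip z 129.61 F jig [-5.2  0.5 10.3] rpy [-1.7986e+02 -1.0000e-01 -9.4630e+01]
jig x,y mm [-15.3   -0.88] tip z 129.66 F jig [-5.6  0.3  9.6] rpy [-1.7985e+02 -9.0000e-02 -9.4630e+01]
jig x,y mm [-13.81  -0.87] tip z 129.62 F jig [-6.  -0.4 10. ] rpy [-1.7986e+02 -9.0000e-02 -9.4640e+01]
jig x,y mm [-12.31  -0.87] tip z 129.65 F jig [-5.9  0.   9.6] rpy [-1.7985e+02 -9.0000e-02 -9.4640e+01]
jig x,y mm [-10.8   -0.88] tip z 129.64 F jig [-5.3  0.2 10.5] rpy [-1.7985e+02 -9.0000e-02 -9.4640e+01]
```

Forces are steady at about 10 N down and 5.5 N drag, and the lid is passing under the lips. I'll carry on.

```bash
sed -i 's/^sys.exit.*/o=get_obs()["force"]; sys.exit(int(np.linalg.norm(o)>float(sys.argv[1]) or o[2]<6.5 or o[2]>14))/' chk.py
python3 -m handwheel '[[-1,-0.1,0,0,0,0,0],[-1,-0.1,0,0,0,0,0]]' >/dev/null; python3 chk.py 17 &&
python3 -m handwheel '[[-1,-0.1,0,0,0,0,0],[-1,-0.1,0,0,0,0,0]]' >/dev/null && python3 chk.py 17 &&
python3 -m handwheel '[[-1,-0.1,0,0,0,0,0],[-1,-0.1,0,0,0,0,0]]' >/dev/null && python3 chk.py 17 &&
python3 -m handwheel '[[-1,-0.1,0,0,0,0,0],[-1,-0.1,0,0,0,0,0]]' >/dev/null && python3 chk.py 17 &&
python3 -m handwheel '[[-1,-0.1,0,0,0,0,0],[-1,-0.1,0,0,0,0,0]]' >/dev/null && python3 chk.py 17
```

```text
jig x,y mm [-5.78 -0.88] tip z 129.64 F jig [-5.6 -0.6  9.5] rpy [-1.7985e+02 -9.0000e-02 -9.4640e+01]
jig x,y mm [-0.78 -0.85] tip z 129.63 F jig [-5.7 -0.3  9.3] rpy [-1.7986e+02 -9.0000e-02 -9.4640e+01]
jig x,y mm [ 4.22 -0.87] tip z 129.61 F jig [-5.3  0.8  9.8] rpy [-1.7986e+02 -9.0000e-02 -9.4640e+01]
jig x,y mm [ 9.24 -0.89] tip z 129.65 F jig [-5.   0.2  8.6] rpy [-1.7985e+02 -9.0000e-02 -9.4640e+01]
jig x,y mm [14.25 -0.88] tip z 129.64 F jig [-5.6  0.7 10.1] rpy [-1.7986e+02 -9.0000e-02 -9.4640e+01]
```

```bash
python3 -m handwheel '[[-1,-0.1,0,0,0,0,0],[-1,-0.1,0,0,0,0,0]]' >/dev/null; python3 chk.py 17 &&
python3 -m handwheel '[[-1,-0.1,0,0,0,0,0],[-1,-0.1,0,0,0,0,0]]' >/dev/null && python3 chk.py 17 &&
python3 -m handwheel '[[-1,-0.1,0,0,0,0,0],[-1,-0.1,0,0,0,0,0]]' >/dev/null && python3 chk.py 17 &&
python3 -m handwheel '[[-1,-0.1,0,0,0,0,0],[-1,-0.1,0,0,0,0,0]]' >/dev/null && python3 chk.py 17
python3 - <<'E'
from h import *
c=[]
for n,(u,v,w,h) in dict(top=(195,110,130,100),side=(225,150,130,100)).items():
    c.append(cv2.resize(cam(n)["color"][v:v+h,u:u+w,::-1],None,fx=3,fy=3,interpolation=cv2.INTER_CUBIC))
cv2.imwrite("pics/mid.png",np.hstack(c))
E
```

```text
jig x,y mm [19.24 -0.88] tip z 129.61 F jig [-5.5 -0.5  9. ] rpy [-1.7986e+02 -9.0000e-02 -9.4640e+01]
jig x,y mm [24.24 -0.88] tip z 129.64 F jig [-5.2  0.1  9.2] rpy [-1.7986e+02 -9.0000e-02 -9.4640e+01]
jig x,y mm [29.25 -0.88] tip z 129.61 F jig [-6.3  0.2 10. ] rpy [-1.7986e+02 -9.0000e-02 -9.4640e+01]
jig x,y mm [34.22 -0.87] tip z 129.64 F jig [-5.5 -1.1 10.1] rpy [-1.7986e+02 -9.0000e-02 -9.4640e+01]
```

View pics/mid.png

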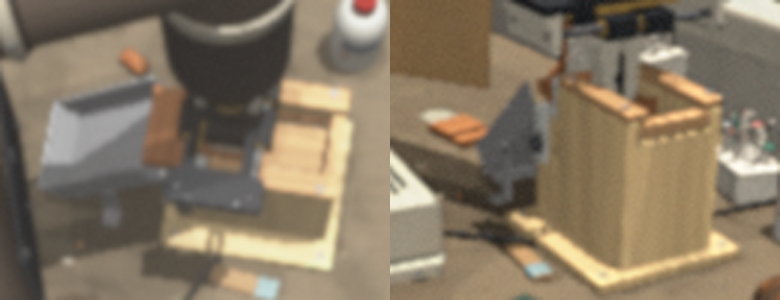

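The mid-slide picture shows the lid's front already past the ledge (left view, about (165,125)), lying flat, with the nest empty behind it. I'll keep sliding.

```bash
python3 -m handwheel '[[-1,-0.1,0,0,0,0,0],[-1,-0.1,0,0,0,0,0]]' >/dev/null; python3 chk.py 17 &&
python3 -m handwheel '[[-1,-0.1,0,0,0,0,0],[-1,-0.1,0,0,0,0,0]]' >/dev/null && python3 chk.py 17 &&
python3 -m handwheel '[[-1,-0.1,0,0,0,0,0],[-1,-0.1,0,0,0,0,0]]' >/dev/null && python3 chk.py 17 &&
python3 -m handwheel '[[-1,-0.1,0,0,0,0,0],[-1,-0.1,0,0,0,0,0]]' >/dev/null && python3 chk.py 17 &&
python3 -m handwheel '[[-1,-0.1,0,0,0,0,0],[-1,-0.1,0,0,0,0,0]]' >/dev/null && python3 chk.py 17 &&
python3 -m handwheel '[[-1,-0.1,0,0,0,0,0],[-1,-0.1,0,0,0,0,0]]' >/dev/null && python3 chk.py 17 &&
python3 -m handwheel '[[-1,-0.1,0,0,0,0,0],[-1,-0.1,0,0,0,0,0]]' >/dev/null && python3 chk.py 17 &&
python3 -m handwheel '[[-1,-0.1,0,0,0,0,0],[-1,-0.1,0,0,0,0,0]]' >/dev/null && python3 chk.py 17 &&
python3 -m handwheel '[[-1,-0.1,0,0,0,0,0],[-1,-0.1,0,0,0,0,0]]' >/dev/null && python3 chk.py 17
```

```text
jig x,y mm [39.3 -0.8] tip z 129.4 F jig [-5.2  0.1  9.5] rpy [-1.7988e+02 -7.0000e-02 -9.4650e+01]
jig x,y mm [44.32 -0.79] tip z 129.35 F jig [-4.8  0.7  8.9] rpy [-1.7988e+02 -8.0000e-02 -9.4640e+01]
jig x,y mm [49.31 -0.78] tip z 129.35 F jig [-5.3 -1.1  9. ] rpy [-1.7989e+02 -8.0000e-02 -9.4650e+01]
jig x,y mm [54.35 -0.78] tip z 129.36 F jig [-5.  -0.2  9.4] rpy [-1.7988e+02 -8.0000e-02 -9.4640e+01]
jig x,y mm [59.32 -0.75] tip z 129.31 F jig [-5.4  0.4  9. ] rpy [-1.7989e+02 -8.0000e-02 -9.4650e+01]
jig x,y mm [64.35 -0.76] tip z 129.32 F jig [-5.1 -0.4  9.8] rpy [-1.7989e+02 -8.0000e-02 -9.4640e+01]
jig x,y mm [69.36 -0.77] tip z 129.3 F jig [-6.  -0.7  9.1] rpy [-1.7989e+02 -8.0000e-02 -9.4640e+01]
jig x,y mm [74.36 -0.75] tip z 129.32 F jig [-4.8  0.5  9.4] rpy [-1.7989e+02 -7.0000e-02 -9.4640e+01]
jig x,y mm [79.36 -0.76] tip z 129.32 F jig [-5.1  0.3  8.4] rpy [-1.7989e+02 -7.0000e-02 -9.4650e+01]
```

```bash
sed -i 's/ or o\[2\]<6.5//' chk.py
python3 -m handwheel '[[-1,-0.1,0,0,0,0,0],[-1,-0.1,0,0,0,0,0]]' >/dev/null; python3 chk.py 17 &&
python3 -m handwheel '[[-1,-0.1,0,0,0,0,0]]' >/dev/null && python3 chk.py 17 &&
python3 -m handwheel '[[-1,-0.1,0,0,0,0,0]]' >/dev/null && python3 chk.py 17 &&
python3 -m handwheel '[[-1,-0.1,0,0,0,0,0]]' >/dev/null && python3 chk.py 17 &&
python3 -m handwheel '[[-1,-0.1,0,0,0,0,0]]' >/dev/null && python3 chk.py 17 &&
python3 -m handwheel '[[-1,-0.1,0,0,0,0,0]]' >/dev/null && python3 chk.py 17 &&
python3 -m handwheel '[[-1,-0.1,0,0,0,0,0]]' >/dev/null && python3 chk.py 17 &&
python3 -m handwheel '[[-1,-0.1,0,0,0,0,0]]' >/dev/null && python3 chk.py 17 &&
python3 -m handwheel '[[-1,-0.1,0,0,0,0,0]]' >/dev/null && python3 chk.py 17 &&
python3 -m handwheel '[[-1,-0.1,0,0,0,0,0]]' >/dev/null && python3 chk.py 17 &&
python3 -m handwheel '[[-1,-0.1,0,0,0,0,0]]' >/dev/null && python3 chk.py 17
```

```text
jig x,y mm [84.36 -0.74] tip z 129.32 F jig [-5.3 -0.1  8.3] rpy [-1.7989e+02 -7.0000e-02 -9.4640e+01]
jig x,y mm [86.83 -0.76] tip z 129.31 F jig [-5.  -0.2  9.1] rpy [-1.7989e+02 -7.0000e-02 -9.4640e+01]
jig x,y mm [89.35 -0.73] tip z 129.3 F jig [-4.2 -0.   8.5] rpy [-1.7989e+02 -7.0000e-02 -9.4650e+01]
jig x,y mm [91.86 -0.76] tip z 129.3 F jig [-4.6 -0.3  9.3] rpy [-1.7989e+02 -7.0000e-02 -9.4640e+01]
jig x,y mm [94.41 -0.81] tip z 129.42 F jig [-4.   0.6  9.2] rpy [-1.7988e+02 -7.0000e-02 -9.4640e+01]
jig x,y mm [97.   -0.92] tip z 129.77 F jig [-2.5  0.8 11.6] rpy [-1.7985e+02 -6.0000e-02 -9.4640e+01]
jig x,y mm [99.98 -1.  ] tip z 130.1 F jig [ 0.1  1.8 13.1] rpy [-179.8     0.    -94.63]
jig x,y mm [103.16  -1.05] tip z 130.05 F jig [3.3 0.5 9. ] rpy [-1.7977e+02  8.0000e-02 -9.4630e+01]
jig x,y mm [105.86  -0.86] tip z 129.22 F jig [ 1.4 -1.3  3. ] rpy [-1.7981e+02  9.0000e-02 -9.4630e+01]
jig x,y mm [107.95  -0.14] tip z 127.87 F jig [-0.5 -0.   0.2] rpy [-1.800e+02  2.000e-02 -9.466e+01]
jig x,y mm [110.16   0.2 ] tip z 127.27 F jig [ 0.2  0.7 -0.1] rpy [ 1.7991e+02 -3.0000e-02 -9.4670e+01]
```

Force has fallen to zero, so the lid has tipped. I'll push on another 10 mm or so, raised slightly, and then look.

```bash
python3 -m handwheel '[[-1,-0.1,0,0,0,0,0],[-1,-0.1,0,0,0,0,0],[-1,-0.1,0,0,0,0,0],[-1,-0.1,0,0,0,0,0],[-1,0,0,0,0,0,0]]' >/dev/null; python3 chk.py 17
python3 - <<'E'
from h import *
c=[]
for n,(u,v,w,h) in dict(top=(195,110,130,100),side=(225,150,130,100)).items():
    c.append(cv2.resize(cam(n)["color"][v:v+h,u:u+w,::-1],None,fx=3,fy=3,interpolation=cv2.INTER_CUBIC))
cv2.imwrite("pics/end.png",np.hstack(c))
E
```

```text
jig x,y mm [ 1.2036e+02 -9.0000e-02] tip z 128.18 F jig [ 0.2 -0.3 -0.1] rpy [-180.     -0.    -94.64]
```

View pics/end.png

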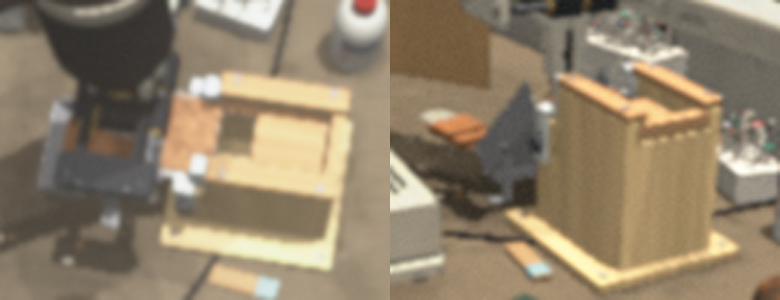

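The lid is visible through the gripper at about (95,140), in the lower chute, and the sill and nest are clear. I'll raise the arm straight up and back it away to confirm.

```bash
python3 -m handwheel '[[-1,0,0,-0.8,0,0,0],[-1,0,0,-1,0,0,0],[-1,0,0,-1,0,0,0],[-1,0.5,0,-0.8,0,0,0],[-1,1,0,0,0,0,0]]' >/dev/null
python3 -m handwheel '[[-1,1,0,0,0,0,0],[-1,1,0,0,0,0,0],[-1,1,0,0,0,0,0],[-1,1,0,0,0,0,0],[-1,1,0,0,0,0,0]]' 
python3 - <<'E'
from jig import *
t=cam("top")
cv2.imwrite("pics/fin.png",cv2.resize(t["color"][110:210,195:325,::-1],None,fx=6,fy=6,interpolation=cv2.INTER_CUBIC))
# expected lid top-face corners, chute at 45 deg
n=np.array([1,1])/2**.5; d=np.array([1,-1])/2**.5
for s in(-.048,-.043,-.011,.048):
  for y in(-.035,.035):
    xz=np.array([.157,.045])+d*s+n*.014; X=[*(O+ux*xz[0]+uy*y),xz[1]]
    print(s,y,np.round((proj(t,X)-[195,110])*6))
E
```

```text
clock: 17.8
tool_pos: [0.6473, -0.0546, 0.3958]
orientation: [180.0, -0.0, -94.7]
force: [0.3, 0.8, -0.8]
opening: 0.0006
gripper_force: 0.0
-0.048 -0.035 [261. 197.]
-0.048 0.035 [234. 341.]
-0.043 -0.035 [254. 198.]
-0.043 0.035 [227. 343.]
-0.011 -0.035 [211. 209.]
-0.011 0.035 [184. 351.]
0.048 -0.035 [135. 227.]
0.048 0.035 [108. 364.]
```

View pics/fin.png

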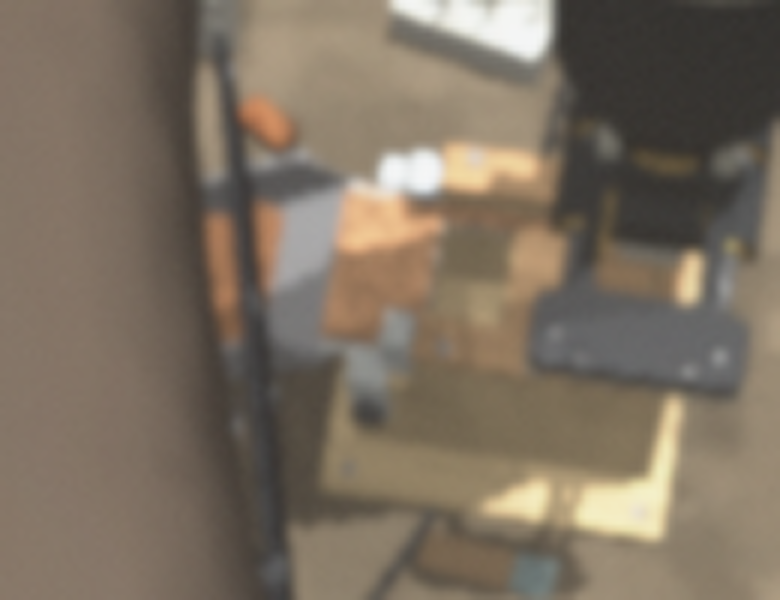

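The forearm hides part of the chute. The lid's rear edge shows at u≈278 against about 255 expected, so it may be short of the end stop. I'll move the wrist camera beyond it to check.

```bash
python3 -m handwheel '[[-1,-1,0,0,0,0,0],[-1,-1,0,0,0,0,0],[-1,-1,0,0,0,0,0],[-1,-1,0,0,0,0,0],[-1,-1,0,0,0,0,0]]' >/dev/null
python3 -m handwheel '[[-1,-1,0,0,0,0,0],[-1,-1,0,0,0,0,0],[-1,-1,0,0,0,0,0],[-1,-1,0,0,0,0,0],[-1,-1,0,0,0,0,0]]' >/dev/null
python3 -m handwheel '[[-1,-1,0,0,0,0,0],[-1,0,0,0,0,0,0]]'
python3 - <<'E'
from jig import *
t=cam("wrist")
cv2.imwrite("pics/fin2.png",cv2.resize(t["color"][20:240,170:390,::-1],None,fx=2.6,fy=2.6,interpolation=cv2.INTER_CUBIC))
n=np.array([1,1])/2**.5; d=np.array([1,-1])/2**.5
for s in(-.048,-.043,-.011,.048):
  for y in(-.035,.035):
    xz=np.array([.157,.045])+d*s+n*.014; X=[*(O+ux*xz[0]+uy*y),xz[1]]
    print(s,y,np.round((proj(t,X)-[170,20])*2.6))
E
```

```text
clock: 19.35
tool_pos: [0.6699, 0.2239, 0.3957]
orientation: [180.0, -0.0, -94.5]
force: [-0.1, 0.1, 0.0]
opening: 0.0002
gripper_force: 0.0
-0.048 -0.035 [176. 161.]
-0.048 0.035 [393. 162.]
-0.043 -0.035 [178. 174.]
-0.043 0.035 [391. 174.]
-0.011 -0.035 [187. 247.]
-0.011 0.035 [381. 248.]
0.048 -0.035 [200. 353.]
0.048 0.035 [367. 354.]
```

View pics/fin2.png

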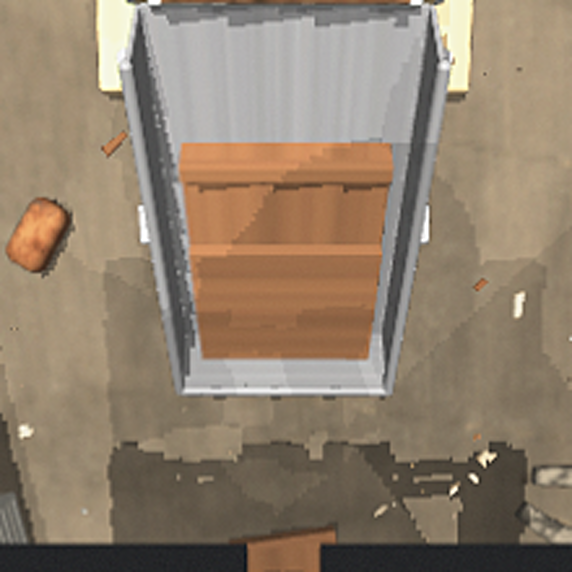

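The view shows the lid groove side up and square in the chute. Its front edge is at v≈357 (354 expected) and its shoulder at v≈247 (248 expected), so it is at the end stop. The wood bit beside the chute shows no sign of being moved.

```bash
python3 -c "
from plant import *
print(close_job())"
```

```text
the job is handed in; nothing more can be done
None
```

The lid is out of the jig and lies groove side up at the chute's end stop; the highest load I read was about 13.5 N, and the job was handed in at about 19 s on the robot clock.

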